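# Move the bail pot off the warming plate and fold its bail

## Robot

A 7-joint arm with a two-finger parallel gripper is mounted at the origin on the work surface. World frame = base frame: x ahead of the robot, y to its left, z up, the work surface at z = 0. Lengths are in m, angles in rad, forces in N, time in s.
With the tool pointing down it reaches from about 0.4 to 0.85 m from the base axis. Payload 4.5 kg.
Tool frame: the origin (TCP) lies between the finger pads; the fingertips stand 11 mm ahead of it and the grasp point (between the pads) lies 8 mm behind it (r.nose_length is the distance from the TCP to the fingertips, in m); z points along the fingers, y is the line along which they close (so a half turn about z gives the same grasp; the last joint's range is limited). The gripper opens to 88 mm and grips with 3 to 60 N. Pads are 18 mm wide; open, the fingers measure 123 mm over their backs; the gripper's body (75 mm by 187 mm) begins 45 mm behind the grasp point.
Start: joints at [1.369, 0.689, -0.195, 1.565, 0.157, 0.902, -0.215], TCP at [0.146, -0.608, 0.25] pointing down, gripper open.
Joint ranges: [-3.01, 3.01], [-0.46, 2.08], [-1.47, 1.51], [0.13, 2.56], [-1, 4.14], [0.04, 2.09], [-2.66, 2.66]. Speed limits (rad/s): [2.57, 2.57, 3.14, 3.14, 3.14, 3.14, 3.14].

## Interface

Orientations are given as a unit quaternion [x, y, z, w].
In Python, from plant import get_state, snapshot, camera_model, r gives the robot as it stands.
- The arm moves only by the shell command python3 -m inch 'ROWS' [FORCE]. ROWS is text: rows parted by semicolons, each of 7 numbers parted by spaces: the opening, from -1 (shut) to 1 (fully open), then the shift along the tool's x, y, z in m, then the turn, a rotation vector about the tool's x, y, z in rad. A call has 1 to 20 rows; each row shifts and turns the commanded pose from where the row before left it, along the tool's axes as they then stand; what a row does not reach is not made up. A row lasts 1/12 s, in which the tool goes at most 41.7 mm and 7.16 degrees, less where a joint would pass 70% of its speed; a pose out of reach is approached as far as the arm can. A call is refused whole if a number of a shift passes 0.0417 or a number of a turn 0.125, either way. A call with a gripper value outside its range is refused whole. The fingers move at their own pace and stop on an object; FORCE is the grip in N (left out, the last holds). Time passes only in rows, so rows that do not move let the fingers close. It gives the time, the measured TCP pose, the force, the opening and the grip force at its end, in the units of the state.
- get_state(): the state, without advancing time (a new reading comes with each control period).
- snapshot(name): name is "side" or "top" or "wrist"; returns (picture, depth): 384x512x3 uint8, red, green, blue; 384x512 float32, m along the optical axis (not along the pixel's ray), 0 where there is no reading.
- camera_model(name): a dict with "intrinsics" (3x3 intrinsics, pixels), "view" (4x4, takes a point from world to camera coordinates). Camera axes: x right, y down, z forward; pixel columns grow to the right and rows downward; lengths in m; the calibration is good to about 2 mm. A picture is of the moment at which its call begins: read the wrist's pose just before it. camera_model takes no time and is no camera call; for the wrist camera it gives the pose at the moment of the call.
- r.finish_job(): hands the job in; it is judged then, once.
The state is a dict: "clock": time; "q": joint angles; "qd": joint speeds; "joint_torque": joint torques, N m; "tool_pos": TCP position; "eef_rot": TCP orientation; "contact_force": force on the tool from outside, world axes, zero at the start; "moment": the same for the moment, N m; "opening": opening from 0.0 (shut) to 1.0 (fully open); "finger_force": force on a finger pad.
Only numpy, scipy, OpenCV 4.12 (cv2) and the standard library are available. Lean on these libraries where they do the work, as an engineer would, in place of code of your own. Each camera call takes 0.05 s, during which the arm holds its last target. There are 200 camera calls.

## Task

Swing up the folded bail of the steel pot while the pot stays standing on the warming plate, then lift the pot by the bail's wooden grip, clear of the plate, and lower it upright onto the white stoneware trivet, whole base on the slab: set it down gently, without dropping it even a few millimetres or pressing hard. Once it stands, let go and fold the bail right down again, to either side, so that the lid can be reached; leave the mug, jar, can, soap bottle, red tub and small white cup where they are.

Things in the scene. Friction and masses are not known exactly. Their poses are not given: they have to be found in the camera images.
- pot: Lidded steel pot, loose, 130 mm in diameter, 0.5 to 0.85 kg. Origin: centre of its underside, z up, -x towards the robot within 0.55 rad. Lid (fixed on, 134 mm in diameter) tops out at 89 mm, its black knob at 106 mm. The bail's hinge line runs along the pot's y axis, 74 mm above the underside; ears reach to y = +-78 mm.
- bail (a joint): Angle of the pot's stiff bail (wire arch, 7 mm thick) about the pot's y axis: 0 upright, negative to the pot's -x side, stops at -1.43 and +1.43. Starts folded to -x, towards the robot, at -1.42 to -1.25. Friction 0.05 N m (about 1 N at the grip): it stays where left. Side arms at y = +-75 mm up to 50 mm from the hinge line, then slanting in to y = +-45 at 85 mm.
- bail_grip: Dark wooden grip of the bail, 14 mm thick, 70 mm long along its y axis (= pot's y). Origin: its centre, 85 mm from the hinge line; at bail angle a: pot x = 85 sin(a), height 74 + 85 cos(a) mm. Folded, about 10 mm are free between it and the pot's wall: no finger fits down there; catch it from beneath on the outside with leaning shut fingers.
- warmer: The stand: white electric warming plate, fixed, 190 x 190 mm, body top at 50 mm, on the left or right. Origin: centre of its underside on the counter. The pot stands centred on its steel disc (164 mm across, top at 60 mm) inside four steel lugs on the diagonals, 72 mm from the centre, 15 mm above the disc, leaving 7 mm to the pot: lift the pot over them.
- trivet: Square white stoneware trivet, a plain slab, 190 x 190 mm, fixed, on the other side from the warming plate. Origin: its centre at counter level (z = 0), z up. Its flat rigid top lies 8 to 42 mm above the origin, different each time and not given by this pose: feel for it (or look) when setting the pot down.
- shaker: Small white cup, 44 mm in diameter, 45 mm tall, between warming plate and trivet; bystander. Origin: centre of its underside.
- mug: Blue mug, 80 mm in diameter, 90 mm tall; bystander. Origin: centre of its underside.
- jar: Amber jar, 68 mm in diameter, 100 mm tall; bystander. Origin: centre of its underside.
- soap: Pale soap bottle, 56 mm in diameter, 160 mm tall; bystander. Origin: centre of its underside.
- can: Bare metal drinks can, 66 mm in diameter, 110 mm tall; bystander. Origin: centre of its underside.
- tub: Open red food tub 130 x 100 x 55 mm; bystander. Origin: centre of its underside.
Mind the look-alikes: they are no part of the job. Leave any yellow look-alike of the pot alone.

How it is judged:
By the outcome, as a careful person would: the job done as asked, in the order asked, and still so for the second after the job is handed in, with the robot touching nothing.
It also fails if it takes over 72 s, if anything falls off the work surface, if the arm or the gripper's body presses on something with over 40 N, if the wrist force passes 120 N, or if a joint passes its speed limit or range.

## Working session

There is one attempt and no reset: what is moved stays moved. The work goes in short steps, Python scripts to look and compute and a shell command to move; the robot and the scene stay as the last step left them, time stands still between calls to the robot, and variables do not carry over. Pictures are saved under pics/ and viewed, at most 11 in all, crops included, and the job is handed in when it is done.

```bash
ls; mkdir -p pics; cat > h.py <<'E'
import numpy as np, cv2
from plant import get_state, snapshot, camera_model, r
def proj(name,p,cm=None):
    cm=cm or camera_model(name);K=np.array(cm["intrinsics"]);V=np.array(cm["view"])
    c=V[:3,:3]@np.array(p)+V[:3,3];u=K@c;return u[:2]/u[2]
def cloud(cm,d):
    K=np.array(cm["intrinsics"]);V=np.array(cm["view"]);h,w=d.shape
    u,v=np.meshgrid(np.arange(w),np.arange(h))
    c=np.stack([(u-K[0,2])/K[0,0]*d,(v-K[1,2])/K[1,1]*d,d],-1)
    P=(c-V[:3,3])@V[:3,:3]; P[d<=0]=np.nan; return P
def ray(cm,px,z):
    K=np.array(cm["intrinsics"]);V=np.array(cm["view"]);R=V[:3,:3]
    o=-R.T@V[:3,3];dd=R.T@np.linalg.inv(K)@np.array([px[0],px[1],1.]);return o+dd*(z-o[2])/dd[2]
E
python3 - <<'E'
from h import *
s=get_state();print({k:np.round(v,3) for k,v in s.items()},r.nose_length)
for n in("top","side"):
    cm=camera_model(n);im,d=snapshot(n);cv2.imwrite(f"pics/{n}0.png",im[...,::-1]);np.savez(f"{n}0.npz",im=im,d=d)
    V=np.array(cm["view"]);print(n,np.round(-V[:3,:3].T@V[:3,3],3),np.round(V[2,:3],2))
E
```

```text
pics
{'clock': np.float64(0.0), 'q': array([ 1.369,  0.69 , -0.195,  1.566,  0.157,  0.902, -0.215]), 'qd': array([-0.002,  0.001,  0.001,  0.   ,  0.   ,  0.   , -0.001]), 'joint_torque': array([-0.0000e+00, -5.2756e+01, -1.2660e+00, -1.5343e+01, -5.3000e-02,
        7.0000e-03,  0.0000e+00]), 'tool_pos': array([ 0.146, -0.607,  0.249]), 'eef_rot': array([ 0.993,  0.118, -0.   , -0.001]), 'contact_force': array([ 0.907,  0.494, -0.922]), 'moment': array([-0.009, -0.017, -0.02 ]), 'finger_force': np.float64(0.0), 'opening': np.float64(1.0)} 0.011
top [0.28  0.004 1.571] [ 0.21 -0.01 -0.98]
side [ 0.379 -0.72   0.847] [ 0.19  0.7  -0.68]
```

View pics/top0.png

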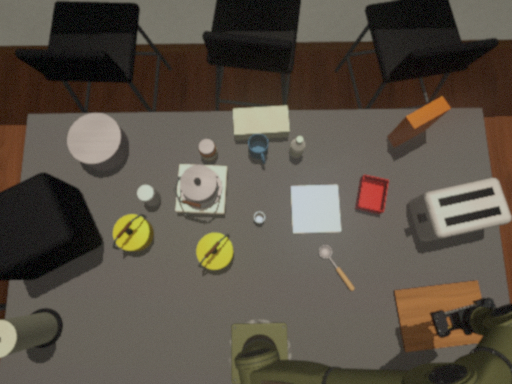

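View pics/side0.png

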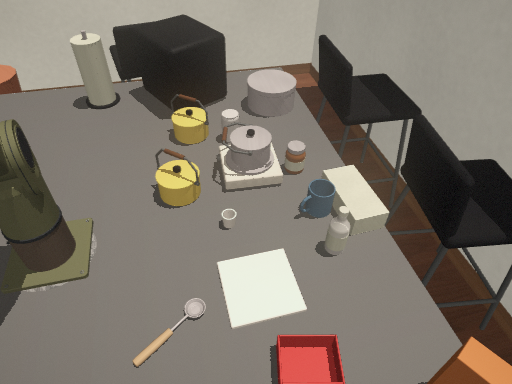

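Candidates for the pot:
- Steel lidded pot on the white plate: top (199,187), side (250,148).
- Yellow pots: top (131,233) and (214,252).
- Plain grey pan: top (95,139).

I choose the steel pot on the warming plate. The trivet is at top (316,208), side (260,285), and the cup is at top (259,218). Next I'll measure these and check the choice in one close crop.

```bash
python3 - <<'E'
from h import *
for n in("top","side"):
    z=np.load(f"{n}0.npz");im,d=z["im"],z["d"];cm=camera_model(n);P=cloud(cm,d)
    np.save(f"P{n}.npy",P)
    X=P[...,0];Y=P[...,1];Z=P[...,2]
    print(n,"valid",(d>0).mean(), "table z",np.nanmedian(Z[(abs(X-.3)<.1)&(abs(Y-.3)<.05)]))
    hsv=cv2.cvtColor(im,cv2.COLOR_RGB2HSV)
    # trivet: region white
    seeds={"top":(316,208),"side":(260,285)}[n]
    m=((hsv[...,2]>150)&(hsv[...,1]<40)).astype(np.uint8)
    _,l,st,c=cv2.connectedComponentsWithStats(m)
    k=l==l[seeds[1],seeds[0]]
    cs,_=cv2.findContours(k.astype(np.uint8),0,2);b=cv2.boxPoints(cv2.minAreaRect(cs[0]))
    print("trivet area",k.sum(),"z",np.nanmedian(Z[k]),"xy",np.nanmedian(X[k]),np.nanmedian(Y[k]))
    zz=np.nanmedian(Z[k]);print(np.round([ray(cm,p,zz) for p in b],3))
    for lo,hi in((.01,.045),(.045,.057),(.058,.07),(.13,.155),(.155,.2)):
        q=(Z>lo)&(Z<hi)&(abs(X-.68)<.16)&(abs(Y-.23)<.16)
        if q.sum()>5:print(lo,hi,q.sum(),np.round([np.nanmin(X[q]),np.nanmax(X[q]),np.nanmin(Y[q]),np.nanmax(Y[q]),X[q].mean(),Y[q].mean(),np.median(Z[q])],3))
z=np.load("top0.npz")["im"][150:225,160:240];y=np.load("side0.npz")["im"][115:195,205:295]
cv2.imwrite("pics/c0.png",np.hstack([cv2.resize(z,(400,400),interpolation=2),cv2.resize(y,(400,400),interpolation=2)])[...,::-1])
E
```

```text
top valid 0.9960378011067709 table z 0.0011961301315342023
trivet area 2330 z 0.011034901891761158 xy 0.5281150341469272 -0.2294282714664181
[[ 0.625 -0.134  0.011]
 [ 0.628 -0.331  0.011]
 [ 0.436 -0.326  0.011]
 [ 0.433 -0.134  0.011]]
0.01 0.045 168 [0.521 0.825 0.071 0.389 0.657 0.212 0.031]
0.045 0.057 746 [0.52  0.823 0.071 0.389 0.607 0.207 0.051]
0.058 0.07 226 [0.53  0.838 0.07  0.389 0.612 0.189 0.063]
0.13 0.155 1110 [0.522 0.682 0.141 0.303 0.607 0.216 0.146]
0.155 0.2 112 [0.521 0.64  0.186 0.29  0.571 0.227 0.16 ]
side valid 0.9958597819010416 table z -0.0006371943315082711
trivet area 4979 z 0.008924552680028312 xy 0.5275838375271522 -0.2426528716997507
[[ 0.432 -0.138  0.009]
 [ 0.65  -0.127  0.009]
 [ 0.625 -0.328  0.009]
 [ 0.438 -0.33   0.009]]
0.01 0.045 587 [0.52  0.822 0.074 0.389 0.644 0.143 0.029]
0.045 0.057 780 [0.52  0.823 0.071 0.387 0.614 0.173 0.05 ]
0.058 0.07 408 [0.531 0.839 0.071 0.389 0.63  0.18  0.061]
0.13 0.155 1016 [0.52  0.678 0.136 0.301 0.601 0.204 0.144]
0.155 0.2 70 [0.521 0.624 0.199 0.263 0.586 0.217 0.162]
```

View pics/c0.png

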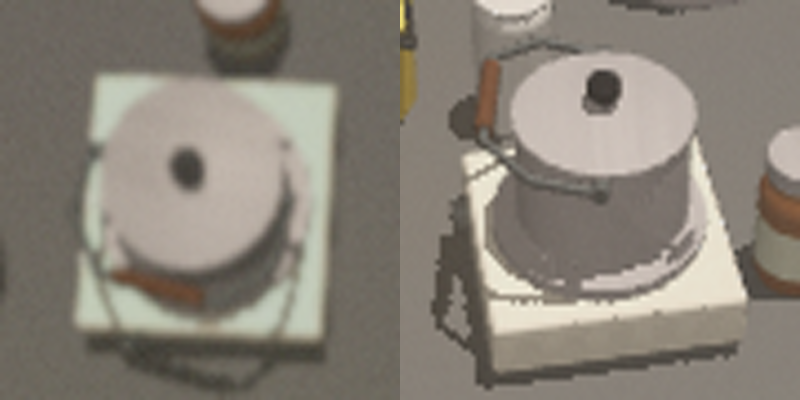

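The crop shows the steel lidded pot on the white plate. The knob is at top (197,182) and side (251,132). The brown grip is at top (~192,204), on the robot's side, so this is the right pot. Next I'll triangulate the knob and grip.

```bash
python3 - <<'E'
from h import *
def tri(a,b):
    A=[];B=[]
    for n,p in(("top",a),("side",b)):
        cm=camera_model(n);K=np.array(cm["intrinsics"]);V=np.array(cm["view"])
        M=K@V[:3];A+=[p[0]*M[2]-M[0],p[1]*M[2]-M[1]]
    A=np.array(A);return np.linalg.lstsq(A[:,:3],-A[:,3],rcond=None)[0]
print("knob",tri((197,181.5),(250.7,132.6)))
g={}
for n,(x0,y0,x1,y1) in(("top",(175,195,215,215)),("side",(218,120,232,145))):
    z=np.load(f"{n}0.npz");im=z["im"];P=np.load(f"P{n}.npy");hsv=cv2.cvtColor(im,cv2.COLOR_RGB2HSV)
    m=(hsv[...,0]<14)&(hsv[...,1]>90);k=np.zeros_like(m);k[y0:y1,x0:x1]=m[y0:y1,x0:x1]
    ys,xs=np.where(k);pts=np.c_[xs,ys].astype(float);c=pts.mean(0);w,v=np.linalg.eigh(np.cov(pts.T));t=(pts-c)@v[:,1]
    e=[c+v[:,1]*t.min(),c+v[:,1]*t.max()];g[n]=(c,e);print(n,len(pts),np.round(c,1),np.round(e,1),"depth med",np.nanmedian(P[k],0).round(3))
    # lid
    Pz=P[...,2];q=(Pz>.14)&(Pz<.156)&(np.hypot(P[...,0]-.62,P[...,1]-.22)<.09)
    (cx,cy),rad=cv2.minEnclosingCircle(P[q][:,:2].astype(np.float32));print("lid",cx,cy,rad,np.median(Pz[q]))
print("grip c",tri(g["top"][0],g["side"][0]))
for i in(0,1):
  for j in(0,1):print("end",i,j,tri(g["top"][1][i],g["side"][1][j]).round(3))
for n,l in(("top",[(182,170),(259,218),(208,147)]),):
    P=np.load("Ptop.npy")
    for x,y in l:print(P[y,x].round(3))
# white plate corners at z .05
z=np.load("top0.npz")["im"];cm=camera_model("top")
hsv=cv2.cvtColor(z,cv2.COLOR_RGB2HSV)
m=(hsv[...,2]>140)&(hsv[...,1]<45);k=np.zeros(m.shape,np.uint8);k[160:222,168:236]=m[160:222,168:236]
k[150:216,178:224]|=(k[150:216,178:224])
b=cv2.boxPoints(cv2.minAreaRect(np.argwhere(k)[:,::-1].astype(np.float32)));q=np.array([ray(cm,p,.05) for p in b]);print(q.round(3),q.mean(0))
E
```

```text
knob [0.61223592 0.2154151  0.15651409]
top 40 [192.1 203.3] [[199.2 205.2]
 [184.  201.1]] depth med [0.532 0.232 0.157]
lid 0.5996629595756531 0.22230461239814758 0.08192367851734161 0.1467049520859938
side 50 [224.2 133.4] [[225.3 126.9]
 [223.1 140.2]] depth med [0.531 0.232 0.155]
lid 0.6005520224571228 0.2211829125881195 0.08136296272277832 0.14460001129383712
grip c [0.53135728 0.2318969  0.15468721]
end 0 0 [0.523 0.2   0.2  ]
end 0 1 [0.524 0.208 0.147]
end 1 0 [0.54  0.26  0.159]
end 1 1 [0.542 0.271 0.101]
[0.683 0.29  0.052]
[ 0.496 -0.007  0.007]
[0.759 0.184 0.101]
[[0.522 0.315 0.05 ]
 [0.714 0.309 0.05 ]
 [0.699 0.114 0.05 ]
 [0.508 0.125 0.05 ]] [0.61090012 0.21597607 0.05      ]
```

```bash
python3 - <<'E'
from h import *
for n in("top","side"):
    P=np.load(f"P{n}.npy");im=np.load(f"{n}0.npz")["im"];hsv=cv2.cvtColor(im,cv2.COLOR_RGB2HSV)
    q=(abs(P[...,0]-.42)<.12)&(abs(P[...,1]-.17)<.11)&(P[...,2]>.04)&(P[...,0]<.5);z=P[q];print(n,z.min(0).round(3),z.max(0).round(3),np.median(z,0).round(3))
E
cat >> h.py <<'E'
from scipy.spatial.transform import Rotation as Ro
def need(pos,yaw=None,lean=None):
    s=get_state();R=Ro.from_quat(s["eef_rot"]);p=np.array(s["tool_pos"])
    print("clock %.2f"%s["clock"],"pos",p.round(4),"force",np.round(s["contact_force"],1),"open %.3f grip %.1f"%(s["opening"],s["finger_force"]))
    print("shift tool axes",R.inv().apply(np.array(pos)-p).round(4))
    if yaw is not None:
        T=Ro.from_euler("ZYX",[yaw,0,np.pi])*Ro.from_euler("y",lean)
        # tool x=(cos,sin) yaw, z down, leaned about tool y
        print("turn",(R.inv()*T).as_rotvec().round(4),"shift after turn",T.inv().apply(np.array(pos)-p).round(4))
E
python3 -m inch '-1 .032 -.019 -.011 0 0 0;-1 .032 -.019 -.011 0 0 0;-1 .032 -.019 -.011 0 0 0;-1 .032 -.019 -.011 0 0 0;-1 .032 -.019 -.011 0 0 0;-1 .032 -.019 -.011 0 0 0;-1 .032 -.019 -.011 0 0 0;-1 .032 -.019 -.011 0 0 0;-1 .032 -.019 -.011 0 0 0;-1 .032 -.019 -.011 0 0 0;-1 .032 -.019 -.011 0 0 0;-1 .032 -.019 -.011 0 0 0'
python3 -c "
from h import *
need([.5,.2,.38],-.22,0)"
```

```text
top [0.305 0.094 0.041] [0.436 0.227 0.176] [0.368 0.158 0.087]
side [0.302 0.088 0.04 ] [0.434 0.227 0.167] [0.365 0.135 0.084]
clock: 1.1
tool_pos: [0.4669, -0.2947, 0.382]
eef_rot: [0.993, 0.118, -0.0, -0.0]
contact_force: [0.7, -0.7, 0.7]
opening: 0.115
finger_force: 0.0
clock 1.10 pos [ 0.4669 -0.2947  0.382 ] force [ 0.7 -0.7  0.7] open 0.115 grip 0.0
shift tool axes [ 0.1478 -0.4732  0.0021]
turn [-2.000e-04  8.000e-04  4.559e-01] shift after turn [-0.0756 -0.49    0.002 ]
```

```bash
python3 -m inch '-1 .0115 -.0365 0 0 0 0;-1 .0115 -.0365 0 0 0 0;-1 .0115 -.0365 0 0 0 0;-1 .0115 -.0365 0 0 0 0;-1 .0115 -.0365 0 0 0 0;-1 .0115 -.0365 0 0 0 0;-1 .0115 -.0365 0 0 0 0;-1 .0115 -.0365 0 0 0 0;-1 .0115 -.0365 0 0 0 0;-1 .0115 -.0365 0 0 0 0;-1 .0115 -.0365 0 0 0 0;-1 .0115 -.0365 0 0 0 0;-1 .0115 -.0365 0 0 0 0;-1 0 0 0 0 0 .114;-1 0 0 0 0 0 .114;-1 0 0 0 0 0 .114;-1 0 0 0 0 0 .114;-1 0 0 0 0 0 0'
python3 - <<'E'
from h import *
need([.5,.2,.38],-.22,0)
cm=camera_model("wrist");im,d=snapshot("wrist");P=cloud(cm,d);np.savez("w1.npz",im=im,d=d,P=P,K=cm["intrinsics"],V=cm["view"])
cv2.imwrite("pics/w1.png",im[...,::-1]);V=np.array(cm["view"]);print(-V[:3,:3].T@V[:3,3])
print("pot proj",proj("wrist",(.612,.2155,.166),cm),"grip",proj("wrist",(.531,.232,.155),cm))
E
```

```text
clock: 2.6
tool_pos: [0.5003, 0.2, 0.3813]
eef_rot: [0.994, -0.111, -0.0, 0.001]
contact_force: [-0.1, -0.7, 0.7]
opening: 0.005
finger_force: 0.0
clock 2.60 pos [0.5003 0.2    0.3813] force [-0.1 -0.7  0.7] open 0.005 grip 0.0
shift tool axes [-0.0003  0.      0.0013]
turn [ 0.0011  0.0006 -0.0028] shift after turn [-0.0003  0.      0.0013]
[0.57529244 0.18223731 0.51535238]
pot proj [215.32530095  60.228093  ] grip [220.82707129 138.91239025]
```

View pics/w1.png

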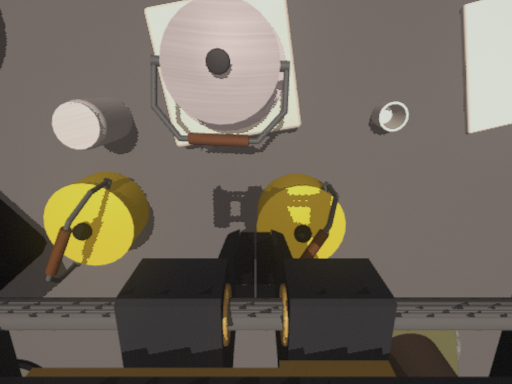

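The wrist view shows the steel pot's knob at (217,61). The grip runs from (188,138) to (249,141), and the ears are at (155,62) and (285,67).

```bash
python3 - <<'E'
from h import *
z=np.load("w1.npz");cm={"intrinsics":z["K"],"view":z["V"]};im,P=z["im"],z["P"]
hsv=cv2.cvtColor(im,cv2.COLOR_RGB2HSV);m=(hsv[...,0]<12)&(hsv[...,1]>110);k=np.zeros_like(m);k[125:155,175:262]=m[125:155,175:262]
ys,xs=np.where(k);print("grip depth",np.nanmedian(P[k],0))
c=np.array([xs.mean(),ys.mean()]);a=np.polyfit(xs,ys,1)
e=[(x,np.polyval(a,x)) for x in(xs.min(),xs.max())]
G=[ray(cm,p,.153) for p in e];print(c,"ends",np.round(G,3));g=ray(cm,c,.153);v=G[0]-G[1]
print("grip c",g.round(4),"len",np.linalg.norm(v),"yaw",np.arctan2(-v[0],v[1]))
E1,E2=ray(cm,(155,62),.134),ray(cm,(285,67),.134);v=E1-E2;print("ears",E1.round(3),E2.round(3),((E1+E2)/2).round(4),np.linalg.norm(v),"yaw",np.arctan2(-v[0],v[1]))
print("knob",ray(cm,(217.5,60),.166).round(4))
K=P[58:62,214:221].reshape(-1,3);print("knob depth",np.nanmedian(K,0))
L=P[(abs(P[...,2]-.148)<.004)&(np.hypot(P[...,0]-.61,P[...,1]-.215)<.075)];print("lid z",np.median(L[:,2]))
tr=P[20:110,480:505].reshape(-1,3);print("trivet",np.nanmedian(tr,0))
E
```

```text
grip depth [0.531128   0.23519432 0.15500027]
[218.01123596 139.39004815] ends [[0.54  0.269 0.153]
 [0.522 0.202 0.153]]
grip c [0.5309 0.2356 0.153 ] len 0.06894061348406416 yaw -0.2645902863252915
ears [0.629 0.285 0.134] [0.591 0.143 0.134] [0.6098 0.2144 0.134 ] 0.14670141216223834 yaw -0.2590655801179866
knob [0.6117 0.2133 0.166 ]
knob depth [0.61242338 0.21377347 0.16502987]
lid z 0.14606054801062648
trivet [ 0.53090472 -0.17329227  0.0085877 ]
```

```bash
python3 - <<'E'
from h import *
psi,phi=-.262,.55
f=np.array([np.cos(psi),np.sin(psi),0]);u=np.array([0,0,1.])
n=np.cos(phi)*f+np.sin(phi)*u;z=np.sin(phi)*f-np.cos(phi)*u
pot=np.array([.6115,.214,.06]);G=lambda a:pot+.085*np.sin(a)*f+(.074+.085*np.cos(a))*u
g=G(-1.35);print("g",g)
need(g-.024*n-.057*z,psi,phi)
A=np.linspace(-1.35,0.03,17);T=[G(a) for a in A];d=np.diff(T,axis=0)
print(np.c_[d@n,d@z].round(4)*1000)
print("end TCP",T[-1]-.016*n+.003*z)
E
```

```text
g [0.53139381 0.23548161 0.15261557]
clock 2.65 pos [0.5003 0.2    0.3814] force [-0.3 -0.3 -0. ] open 0.004 grip 0.0
shift tool axes [-0.0275 -0.0438  0.1927]
turn [-0.0113  0.5504  0.0434] shift after turn [-0.1258 -0.0423  0.1489]
[[ 5.3 -5. ]
 [ 5.7 -4.6]
 [ 6.1 -4. ]
 [ 6.4 -3.5]
 [ 6.7 -2.9]
 [ 6.9 -2.3]
 [ 7.1 -1.7]
 [ 7.2 -1.1]
 [ 7.3 -0.5]
 [ 7.3  0.1]
 [ 7.3  0.8]
 [ 7.2  1.4]
 [ 7.   2. ]
 [ 6.8  2.6]
 [ 6.6  3.2]
 [ 6.3  3.7]]
end TCP [0.60230226 0.2164665  0.20804118]
```

```bash
python3 -m inch '-1 0 0 0 0 0 .043;-1 0 0 0 0 .11 0;-1 0 0 0 0 .11 0;-1 0 0 0 0 .11 0;-1 0 0 0 0 .11 0;-1 0 0 0 0 .11 0;-1 -.021 -.007 .0248 0 0 0;-1 -.021 -.007 .0248 0 0 0;-1 -.021 -.007 .0248 0 0 0;-1 -.021 -.007 .0248 0 0 0;-1 -.021 -.007 .0248 0 0 0;-1 -.021 -.007 .0248 0 0 0;-1 0 0 0 0 0 0;-1 0 0 0 0 0 0'
python3 - <<'E'
from h import *
psi,phi=-.262,.55
f=np.array([np.cos(psi),np.sin(psi),0]);u=np.array([0,0,1.]);n=np.cos(phi)*f+np.sin(phi)*u;z=np.sin(phi)*f-np.cos(phi)*u
need(np.array([.5314,.2355,.1526])-.024*n+.003*z,psi,phi)
cm=camera_model("wrist");im,d=snapshot("wrist");cv2.imwrite("pics/w2.png",im[...,::-1])
E
```

```text
clock: 3.82
tool_pos: [0.457, 0.2536, 0.188]
eef_rot: [0.971, -0.126, 0.199, 0.033]
contact_force: [1.6, -0.8, 0.2]
opening: 0.007
finger_force: 0.0
clock 3.82 pos [0.457  0.2536 0.188 ] force [ 1.6 -0.8  0.2] open 0.007 grip 0.0
shift tool axes [ 0.033  -0.0024  0.0691]
turn [0.0123 0.1435 0.0065] shift after turn [ 0.0228 -0.0017  0.0732]
```

View pics/w2.png

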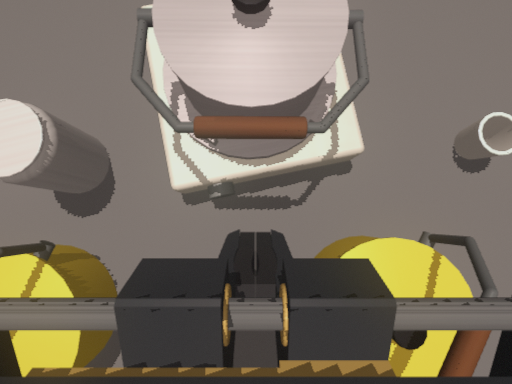

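The grip is at (250,127), squarely ahead of the shut fingers at (255,235). The lean fell short, so I'll complete it, then slide in beneath the grip.

```bash
python3 -m inch '-1 0 0 0 .006 .072 .003;-1 0 0 0 .006 .072 .003;-1 .0115 -.001 0 0 0 0;-1 .0115 -.001 0 0 0 0;-1 0 0 .018 0 0 0;-1 0 0 .018 0 0 0;-1 0 0 .018 0 0 0;-1 0 0 .0185 0 0 0;-1 0 0 0 0 0 0;-1 0 0 0 0 0 0'
python3 - <<'E'
from h import *
psi,phi=-.262,.55
f=np.array([np.cos(psi),np.sin(psi),0]);u=np.array([0,0,1.]);n=np.cos(phi)*f+np.sin(phi)*u;z=np.sin(phi)*f-np.cos(phi)*u
need(np.array([.5314,.2355,.1526])-.016*n+.003*z,psi,phi)
E
```

```text
clock: 4.7
tool_pos: [0.5241, 0.2591, 0.1654]
eef_rot: [0.956, -0.136, 0.254, 0.052]
contact_force: [0.2, -1.4, 0.3]
opening: 0.007
finger_force: 0.0
clock 4.70 pos [0.5241 0.2591 0.1654] force [ 0.2 -1.4  0.3] open 0.007 grip 0.0
shift tool axes [-0.0108  0.0201  0.022 ]
turn [ 0.0411  0.0264 -0.0081] shift after turn [-0.0115  0.0209  0.0208]
```

```bash
python3 - <<'E'
from h import *
s=get_state();print(np.round(s["q"],3),np.round(s["qd"],3),np.round(s["joint_torque"],1))
cm=camera_model("wrist");im,d=snapshot("wrist");cv2.imwrite("pics/w3.png",im[...,::-1])
E
```

```text
[-1.155  0.845  0.638  2.106  0.043  0.045 -2.653] [-0.034 -0.01   0.009  0.031 -0.005 -0.004 -0.004] [  0.5 -44.   10.   -6.6   0.1  -0.9  -0. ]
```

View pics/w3.png

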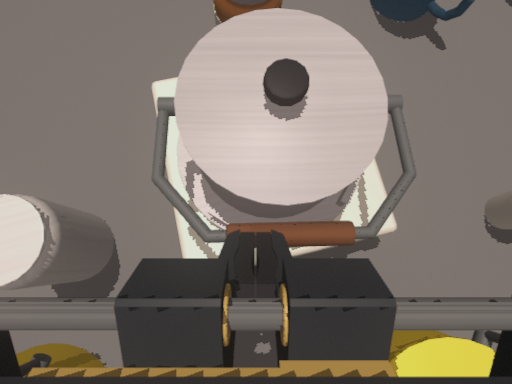

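The shut fingertips are touching in front of the grip's left half: fingers at (255,245), grip from (228,235) to (355,235). Joints 6 and 7 are at their limits, which caused the drift. I'll back off, reduce the lean and turn the tool a half turn.

```bash
python3 -m inch '-1 -.01 0 -.03 0 0 0;-1 0 0 -.03 0 0 0;-1 0 0 -.03 0 0 0;-1 0 0 0 0 -.08 0;-1 0 0 0 0 -.08 0;-1 0 0 0 0 0 -.12;-1 0 0 0 0 0 -.12;-1 0 0 0 0 0 0;-1 0 0 0 0 0 0'
python3 - <<'E'
from h import *
print(np.round(get_state()["q"],3))
need([.5,.2,.3],-.262+np.pi,-.4)
E
```

```text
clock: 5.5
tool_pos: [0.4712, 0.2778, 0.2377]
eef_rot: [0.983, -0.022, 0.17, 0.062]
contact_force: [-0.2, 0.8, 0.2]
opening: 0.002
finger_force: 0.0
[-1.122  0.617  0.507  2.035  0.101  0.381 -2.428]
clock 5.50 pos [0.4712 0.2778 0.2377] force [-0.2  0.8  0.2] open 0.002 grip 0.0
shift tool axes [ 0.0498  0.0824 -0.0386]
turn [-0.0612  0.0506 -2.9151] shift after turn [-0.0684 -0.0677 -0.0387]
```

```bash
python3 -m inch '-1 0 0 0 0 0 -.12;-1 0 0 0 0 0 -.12;-1 0 0 0 0 0 -.12;-1 0 0 0 0 0 -.12;-1 0 0 0 0 0 -.12;-1 0 0 0 0 0 -.12;-1 0 0 0 0 0 -.12;-1 0 0 0 0 0 -.12;-1 0 0 0 0 0 -.12;-1 0 0 0 0 0 -.12;-1 0 0 0 0 0 -.12;-1 0 0 0 0 0 -.12;-1 0 0 0 0 0 -.12;-1 0 0 0 0 0 -.12;-1 0 0 0 0 0 -.12;-1 0 0 0 0 0 -.12;-1 0 0 0 0 0 -.12;-1 0 0 0 0 0 -.12;-1 0 0 0 0 0 -.12;-1 0 0 0 0 0 -.12' >/dev/null; python3 -m inch '-1 0 0 0 0 0 -.12;-1 0 0 0 0 0 -.12;-1 0 0 0 0 0 -.12;-1 0 0 0 0 0 -.12;-1 0 0 0 0 0 -.03;-1 0 0 0 0 0 0'
cat > push.py <<'E'
from h import *
psi,phi=-.262,.40
f=np.array([np.cos(psi),np.sin(psi),0]);u=np.array([0,0,1.]);n=np.cos(phi)*f+np.sin(phi)*u;z=np.sin(phi)*f-np.cos(phi)*u
pot=np.array([.6115,.214,.06]);G=lambda a:pot+.085*np.sin(a)*f+(.074+.085*np.cos(a))*u
g=G(-1.35)
E
python3 - <<'E'
from push import *
print(np.round(get_state()["q"],3))
need(g-.024*n-.05*z,psi+np.pi,-phi)
A=np.linspace(-1.35,0.03,17);T=[G(a) for a in A];d=np.diff(T,axis=0)
print(np.c_[d@n,d@z].round(4)*1000)
E
```

```text
clock: 7.67
tool_pos: [0.4711, 0.2777, 0.2366]
eef_rot: [0.134, 0.974, -0.043, 0.176]
contact_force: [-0.0, 0.2, 0.4]
opening: 0.006
finger_force: 0.0
[-0.635  0.572 -0.273  2.01   0.89   0.651 -0.305]
clock 7.67 pos [0.4711 0.2777 0.2366] force [-0.   0.2  0.4] open 0.006 grip 0.0
shift tool axes [-0.0091 -0.0229  0.055 ]
turn [-0.0414 -0.0376 -0.0035] shift after turn [-0.007  -0.0251  0.0543]
[[ 4.5 -5.8]
 [ 5.  -5.4]
 [ 5.4 -4.9]
 [ 5.8 -4.4]
 [ 6.2 -3.9]
 [ 6.5 -3.4]
 [ 6.8 -2.8]
 [ 7.  -2.2]
 [ 7.2 -1.6]
 [ 7.3 -1. ]
 [ 7.3 -0.3]
 [ 7.3  0.3]
 [ 7.3  0.9]
 [ 7.2  1.6]
 [ 7.   2.2]
 [ 6.8  2.8]]
```

Joints are comfortable now. I'll align and slide in with an 8 mm gap; forward is now tool −x.

```bash
python3 -m inch '-1 0 0 0 -.041 -.038 -.003;-1 -.007 -.025 0 0 0 0;-1 0 0 .027 0 0 0;-1 0 0 .027 0 0 0;-1 0 0 .0265 0 0 0;-1 0 0 .0265 0 0 0;-1 0 0 0 0 0 0;-1 0 0 0 0 0 0'
python3 - <<'E'
from push import *
print(np.round(get_state()["q"],3))
need(g-.016*n+.003*z,psi+np.pi,-phi)
cm=camera_model("side");im,d=snapshot("side");cv2.imwrite("pics/s4.png",cv2.resize(im[80:210,180:340],(800,650),interpolation=2)[:600,:,::-1])
E
```

```text
clock: 8.33
tool_pos: [0.511, 0.2412, 0.1403]
eef_rot: [0.128, 0.972, -0.027, 0.197]
contact_force: [-0.3, 0.1, -0.4]
opening: 0.006
finger_force: 0.0
[-0.686  0.742 -0.03   2.119  1.445  0.35  -0.792]
clock 8.33 pos [0.511  0.2412 0.1403] force [-0.3  0.1 -0.4] open 0.006 grip 0.0
shift tool axes [-0.0083 -0.0002 -0.0001]
turn [-0.0018  0.      0.0004] shift after turn [-0.0083 -0.0002 -0.0001]
```

View pics/s4.png

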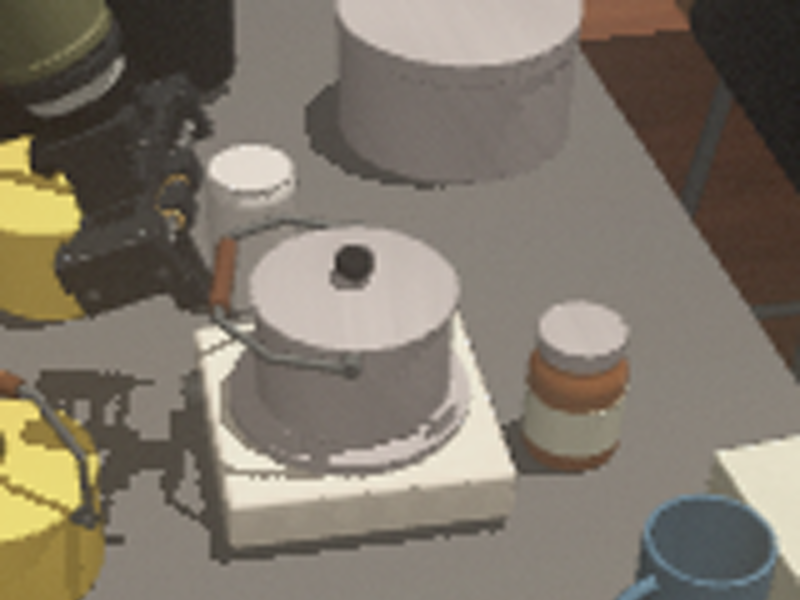

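The fingertips are at crop (205,300), just outside and under the grip at (222,270). Now the first half of the swing.

```bash
python3 -m inch '-1 -.004 0 0 0 0 0;-1 -.004 0 0 0 0 0;-1 -.0045 0 -.0058 0 0 0;-1 -.005 0 -.0054 0 0 0;-1 -.0054 0 -.0049 0 0 0;-1 -.0058 0 -.0044 0 0 0;-1 -.0062 0 -.0039 0 0 0;-1 -.0065 0 -.0034 0 0 0;-1 0 0 0 0 0 0'
python3 - <<'E'
from push import *
need(G(-.83)-.016*n+.003*z,psi+np.pi,-phi)
for nm,b in(("side",(180,80,340,210)),):
    im,d=snapshot(nm);P=cloud(camera_model(nm),d);hsv=cv2.cvtColor(im,cv2.COLOR_RGB2HSV)
    m=(hsv[...,0]<12)&(hsv[...,1]>110)&(abs(P[...,0]-.56)<.07)&(abs(P[...,1]-.22)<.06)&(P[...,2]>.13)
    q=np.median(P[m],0) if m.sum() else 0;print(m.sum(),q,"angle",np.arctan2((q-pot)@f,q[2]-.134))
E
```

```text
clock: 9.13
tool_pos: [0.5382, 0.2357, 0.1856]
eef_rot: [0.128, 0.971, -0.024, 0.198]
contact_force: [0.5, -0.1, 0.3]
opening: 0.003
finger_force: 0.0
clock 9.13 pos [0.5382 0.2357 0.1856] force [ 0.5 -0.1  0.3] open 0.003 grip 0.0
shift tool axes [ 0.0011 -0.002   0.003 ]
turn [ 0.0046  0.0024 -0.0014] shift after turn [ 0.0011 -0.0019  0.003 ]
28 [0.55530295 0.23203531 0.19344082] angle -0.7812577846311449
```

The grip is following (angle about −0.8). Second half.

```bash
python3 -m inch '-1 -.0067 -.001 -.0015 0 0 0;-1 -.007 -.001 -.0015 0 0 0;-1 -.0072 0 -.001 0 0 0;-1 -.0073 0 -.0005 0 0 0;-1 -.0073 0 0 0 0 0;-1 -.0073 0 .0005 0 0 0;-1 -.0073 0 .0009 0 0 0;-1 -.0072 0 .0016 0 0 0;-1 -.007 0 .0022 0 0 0;-1 -.0068 0 .0028 0 0 0;-1 0 0 0 0 0 0'
cat > grip.py <<'E'
from push import *
def look(nm="side"):
    im,d=snapshot(nm);P=cloud(camera_model(nm),d);hsv=cv2.cvtColor(im,cv2.COLOR_RGB2HSV)
    m=(hsv[...,0]<12)&(hsv[...,1]>110)&(abs(P[...,0]-.60)<.1)&(abs(P[...,1]-.22)<.06)&(P[...,2]>.13)
    q=np.median(P[m],0) if m.sum() else np.zeros(3);print(nm,m.sum(),q.round(4),"angle",np.arctan2((q-pot)@f,q[2]-.134).round(3));return im
E
python3 - <<'E'
from grip import *
need(G(.03)-.016*n+.003*z,psi+np.pi,-phi)
look("side");look("top")
E
```

```text
clock: 10.1
tool_pos: [0.6032, 0.2149, 0.2076]
eef_rot: [0.128, 0.971, -0.026, 0.198]
contact_force: [0.4, -0.7, 0.5]
opening: 0.006
finger_force: 0.0
clock 10.10 pos [0.6032 0.2149 0.2076] force [ 0.4 -0.7  0.5] open 0.006 grip 0.0
shift tool axes [ 0.0017  0.0013 -0.0033]
turn [ 0.0007  0.0019 -0.0007] shift after turn [ 0.0017  0.0013 -0.0033]
side 34 [0.6175 0.2115 0.2253] angle 0.07
top 1 [0.6109 0.1848 0.2248] angle 0.077
```

```bash
python3 -m inch '-1 .012 0 -.004 0 0 0;-1 .02 0 -.03 0 0 0;-1 0 0 -.04 0 0 0;-1 0 0 -.04 0 0 0;1 0 0 0 0 .1 0;1 0 0 0 0 .1 0;1 0 0 0 0 .1 0;1 0 0 0 0 .1 0;1 0 0 0 0 0 -.12;1 0 0 0 0 0 -.12;1 0 0 0 0 0 -.12;1 0 0 0 0 0 -.12;1 0 0 0 0 0 -.12;1 0 0 0 0 0 -.12;1 0 0 0 0 0 -.12;1 0 0 0 0 0 -.12;1 0 0 0 0 0 -.12;1 0 0 0 0 0 -.12;1 0 0 0 0 0 -.12;1 0 0 0 0 0 -.12' 40 >/dev/null; python3 -m inch '1 0 0 0 0 0 -.12;1 0 0 0 0 0 0;1 0 0 0 0 0 0'
python3 - <<'E'
from grip import *
print(np.round(get_state()["q"],3))
look("side");look("top")
need([.6115,.214,.29],psi+1.5*np.pi,0)
cm=camera_model("wrist");im,d=snapshot("wrist");P=cloud(cm,d);cv2.imwrite("pics/w5.png",im[...,::-1])
hsv=cv2.cvtColor(im,cv2.COLOR_RGB2HSV);m=(hsv[...,0]<12)&(hsv[...,1]>110)&(np.hypot(P[...,0]-.6,P[...,1]-.22)<.08)&(P[...,2]>.17)
print(m.sum(),np.median(P[m],0),np.mean(P[m],0))
if m.sum():
    ys,xs=np.where(m);print(xs.min(),xs.max(),ys.min(),ys.max());print("ray",ray(cm,(xs.mean(),ys.mean()),.223))
E
```

```text
clock: 12.12
tool_pos: [0.5301, 0.2346, 0.2993]
eef_rot: [-0.604, 0.797, -0.0, 0.0]
contact_force: [-0.4, -0.6, 0.4]
opening: 0.998
finger_force: 0.0
[ 0.034  0.724 -0.983  1.622  0.647  1.154  1.761]
side 23 [0.6154 0.2033 0.2255] angle 0.071
top 0 [0. 0. 0.] angle -1.816
clock 12.22 pos [0.5303 0.2346 0.2996] force [0.4 0.4 0.9] open 1.004 grip 0.0
shift tool axes [-0.0021 -0.0837  0.0096]
turn [-0.0007 -0.     -0.0118] shift after turn [-0.0011 -0.0838  0.0096]
1238 [0.61342835 0.20605771 0.22419585] [0.61367078 0.20637157 0.22416255]
116 141 161 243
ray [0.61417566 0.20630303 0.223     ]
```

View pics/w5.png

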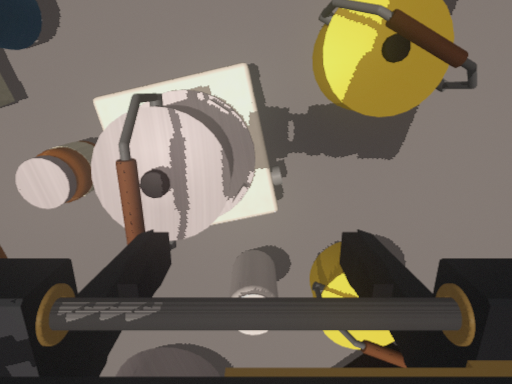

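The upright grip runs from (120,161) down to (140,243), where the finger hides part of it. The centre works out at about (.616,.213,.219), so I'll go above it and descend.

```bash
python3 -m inch '1 0 -.029 0 0 0 -.012;1 0 -.029 0 0 0 0;1 0 -.030 0 0 0 0;1 0 0 0 0 0 0;1 0 0 0 0 0 0'
python3 - <<'E'
from grip import *
need([.616,.2128,.211],psi+1.5*np.pi,0)
cm=camera_model("wrist");im,d=snapshot("wrist");P=cloud(cm,d)
hsv=cv2.cvtColor(im,cv2.COLOR_RGB2HSV);m=(hsv[...,0]<12)&(hsv[...,1]>110)&(np.hypot(P[...,0]-.61,P[...,1]-.214)<.06)&(P[...,2]>.17)
if m.sum():
    Q=P[m];e=np.array([-np.sin(psi),np.cos(psi),0]);t=(Q-pot)@e;s=(Q-pot)@f;print(m.sum(),"along",t.min(),t.max(),"f",np.median(s),"z",np.median(Q[:,2]))
E
```

```text
clock: 12.68
tool_pos: [0.6164, 0.2109, 0.299]
eef_rot: [-0.608, 0.794, -0.0, 0.0]
contact_force: [-1.1, 0.4, 0.0]
opening: 0.994
finger_force: 0.0
clock 12.68 pos [0.6164 0.2109 0.299 ] force [-1.1  0.4  0. ] open 0.994 grip 0.0
shift tool axes [-0.0017  0.0009  0.088 ]
turn [-0.0003  0.0002 -0.0017] shift after turn [-0.0017  0.0009  0.088 ]
542 along -0.03220902452211029 0.0339363080238068 f 0.007328044713204885 z 0.2240027335033976
```

```bash
python3 -m inch '1 -.0017 0 .022 0 0 0;1 0 0 .022 0 0 0;1 0 0 .022 0 0 0;1 0 0 .022 0 0 0;1 0 0 0 0 0 0;1 0 0 0 0 0 0;-1 0 0 0 0 0 0;-1 0 0 0 0 0 0;-1 0 0 0 0 0 0;-1 0 0 0 0 0 0;-1 0 0 0 0 0 0;-1 0 0 0 0 0 0;-1 0 0 0 0 0 0;-1 0 0 0 0 0 0;-1 0 0 0 0 0 0;-1 0 0 0 0 0 0' 40
```

```text
clock: 14.07
tool_pos: [0.6159, 0.2134, 0.2116]
eef_rot: [-0.61, 0.793, -0.0, 0.0]
contact_force: [0.5, -0.4, -0.6]
opening: 0.268
finger_force: 0.0
```

```bash
python3 -m inch '-1 0 0 0 0 0 0;-1 0 0 0 0 0 0;-1 0 0 0 0 0 0;-1 0 0 0 0 0 0;-1 0 0 0 0 0 0;-1 0 0 0 0 0 0'
```

```text
clock: 14.57
tool_pos: [0.616, 0.2134, 0.2117]
eef_rot: [-0.61, 0.793, -0.0, 0.0]
contact_force: [0.8, -1.0, 1.0]
opening: 0.139
finger_force: 39.7
```

```bash
python3 -m inch '-1 0 0 -.002 0 0 0;-1 0 0 -.002 0 0 0;-1 0 0 -.002 0 0 0;-1 0 0 -.002 0 0 0;-1 0 0 -.003 0 0 0;-1 0 0 -.004 0 0 0;-1 0 0 -.005 0 0 0;-1 0 0 -.007 0 0 0;-1 0 0 -.007 0 0 0;-1 0 0 -.007 0 0 0;-1 0 0 -.007 0 0 0;-1 0 0 -.006 0 0 0;-1 0 0 -.004 0 0 0;-1 0 0 -.002 0 0 0;-1 0 0 0 0 0 0'
python3 - <<'E'
from grip import *
im=look("side");cv2.imwrite("pics/s6.png",cv2.resize(im[70:300,180:340],(417,600),interpolation=2)[...,::-1])
s=get_state();print(np.round(s["q"],3),s["moment"])
# trivet at top height from fixed cams
P=np.load("Ptop.npy");Q=np.load("Pside.npy")
for X in(P,Q):
    k=(abs(X[...,0]-.53)<.07)&(abs(X[...,1]+.232)<.07);print("trivet z",np.median(X[k][:,2]))
    k=(np.hypot(X[...,0]-.53,X[...,1]+.232)>.15)&(np.hypot(X[...,0]-.53,X[...,1]+.232)<.17)&(X[...,2]<.006);print("table",np.median(X[k][:,2]))
E
```

```text
clock: 15.82
tool_pos: [0.616, 0.2135, 0.2723]
eef_rot: [-0.61, 0.793, -0.0, 0.001]
contact_force: [0.5, 0.1, -7.7]
opening: 0.14
finger_force: 40.3
side 0 [0. 0. 0.] angle -1.816
[ 0.047  0.845 -0.945  1.431  0.702  1.222  1.906] [ 0.09196494 -0.0711697  -0.01165546]
trivet z 0.011271059743894547
table 0.0012202420785299946
trivet z 0.009084511155832522
table -0.0005547089146744144
```

View pics/s6.png

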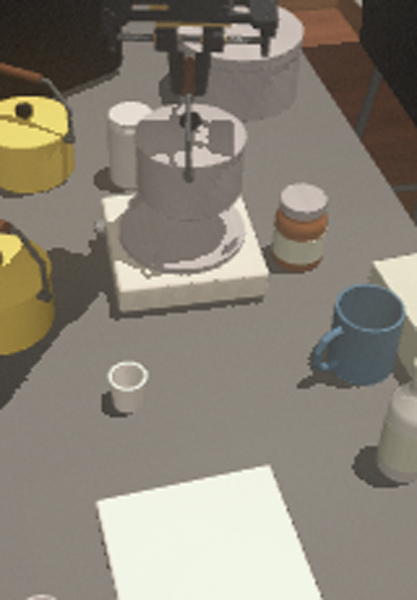

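The pot hangs upright and clear of the plate, with its base about 60 mm above the disc. The trivet top reads about 10 mm. I'll unwind joint 7 with a turn, then carry the pot over.

```bash
python3 -m inch '-1 0 0 -.003 0 0 .02;-1 0 0 -.003 0 0 .06;-1 0 0 0 0 0 .09;-1 0 0 0 0 0 .09;-1 0 0 0 0 0 .09;-1 0 0 0 0 0 .09;-1 0 0 0 0 0 .09;-1 0 0 0 0 0 .09;-1 0 0 0 0 0 .09;-1 0 0 0 0 0 .06;-1 0 0 0 0 0 .02;-1 0 0 0 0 0 0'
python3 - <<'E'
from grip import *
print(np.round(get_state()["q"],3))
need([.530,-.231,.277])
E
```

```text
clock: 16.87
tool_pos: [0.6157, 0.2135, 0.2776]
eef_rot: [-0.258, 0.966, -0.0, 0.0]
contact_force: [0.1, 0.5, -7.4]
opening: 0.141
finger_force: 40.3
[-0.029  0.783 -0.756  1.428  0.559  1.151  1.225]
clock 16.87 pos [0.6157 0.2135 0.2776] force [ 0.1  0.5 -7.4] open 0.141 grip 40.3
shift tool axes [ 0.2959 -0.3426  0.0005]
```

```bash
python3 -m inch '-1 .0013 -.0015 0 0 0 0;-1 .0039 -.0045 0 0 0 0;-1 .0072 -.0083 0 0 0 0;-1 .0105 -.0121 0 0 0 0;-1 .0131 -.0151 0 0 0 0;-1 .0131 -.0151 0 0 0 0;-1 .0131 -.0151 0 0 0 0;-1 .0131 -.0151 0 0 0 0;-1 .0131 -.0151 0 0 0 0;-1 .0131 -.0151 0 0 0 0;-1 .0131 -.0151 0 0 0 0;-1 .0131 -.0151 0 0 0 0;-1 .0131 -.0151 0 0 0 0;-1 .0131 -.0151 0 0 0 0;-1 .0131 -.0151 0 0 0 0;-1 .0131 -.0151 0 0 0 0;-1 .0131 -.0151 0 0 0 0;-1 .0131 -.0151 0 0 0 0;-1 .0131 -.0151 0 0 0 0'; python3 -m inch '-1 .0131 -.0151 0 0 0 0;-1 .0131 -.0151 0 0 0 0;-1 .0131 -.0151 0 0 0 0;-1 .0131 -.0151 0 0 0 0;-1 .0105 -.0121 0 0 0 0;-1 .0072 -.0083 0 0 0 0;-1 .0039 -.0045 0 0 0 0;-1 .0013 -.0015 0 0 0 0;-1 0 0 0 0 0 0;-1 0 0 0 0 0 0;-1 0 0 0 0 0 0;-1 0 0 0 0 0 0'
python3 - <<'E'
from grip import *
print(np.round(get_state()["q"],3))
need([.530,-.231,.277])
for nm in("side","top"):
    im,d=snapshot(nm);P=cloud(camera_model(nm),d);np.savez(nm+"7.npz",im=im,P=P)
    k=(np.hypot(P[...,0]-.53,P[...,1]+.231)<.085)&(P[...,2]>.15)&(P[...,2]<.22);Q=P[k];print(nm,k.sum(),np.median(Q,0).round(3),Q.min(0).round(3),Q.max(0).round(3))
im=np.load("side7.npz")["im"];cv2.imwrite("pics/s7.png",cv2.resize(im[120:350,170:370],(522,600),interpolation=2)[...,::-1])
E
```

```text
clock: 18.45
tool_pos: [0.5506, -0.1175, 0.2777]
eef_rot: [-0.257, 0.966, -0.0, 0.0]
contact_force: [0.1, -0.0, -7.0]
opening: 0.139
finger_force: 40.3
clock: 19.45
tool_pos: [0.53, -0.2267, 0.2777]
eef_rot: [-0.259, 0.966, 0.0, 0.001]
contact_force: [0.5, 0.6, -6.6]
opening: 0.14
finger_force: 40.3
[ 0.788  0.696 -0.828  1.664  0.578  1.042  1.869]
clock 19.45 pos [ 0.53   -0.2267  0.2777] force [ 0.5  0.6 -6.6] open 0.140 grip 40.3
shift tool axes [ 0.0021 -0.0037  0.0007]
side 2603 [ 0.523 -0.261  0.209] [ 0.461 -0.297  0.15 ] [ 0.599 -0.164  0.219]
top 501 [ 0.501 -0.218  0.211] [ 0.464 -0.293  0.151] [ 0.599 -0.163  0.22 ]
```

View pics/s7.png

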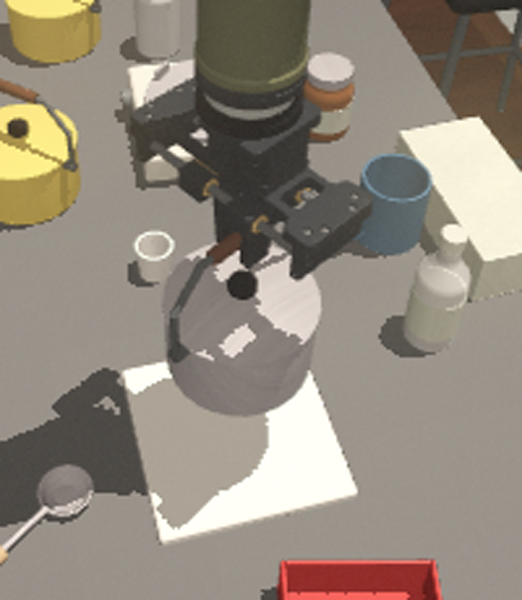

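The pot hangs above the trivet, centred at about (.53,−.23). The bystanders are untouched. Lowering now.

```bash
python3 -m inch '-1 .0005 -.001 .003 0 0 0;-1 .0005 -.001 .007 0 0 0;-1 .0005 -.001 .01 0 0 0;-1 0 0 .012 0 0 0;-1 0 0 .012 0 0 0;-1 0 0 .012 0 0 0;-1 0 0 .012 0 0 0;-1 0 0 .01 0 0 0;-1 0 0 .007 0 0 0;-1 0 0 .005 0 0 0;-1 0 0 .003 0 0 0;-1 0 0 .001 0 0 0;-1 0 0 0 0 0 0;-1 0 0 0 0 0 0'
python3 - <<'E'
from grip import *
need([.530,-.231,.162])
E
python3 -m inch '-1 0 0 .002 0 0 0;-1 0 0 .002 0 0 0;-1 0 0 .002 0 0 0;-1 0 0 .001 0 0 0;-1 0 0 .001 0 0 0;-1 0 0 0 0 0 0'
```

```text
clock: 20.72
tool_pos: [0.5303, -0.2313, 0.184]
eef_rot: [-0.258, 0.966, -0.0, 0.001]
contact_force: [0.5, -0.3, -7.6]
opening: 0.139
finger_force: 40.3
clock 20.72 pos [ 0.5303 -0.2313  0.184 ] force [ 0.5 -0.3 -7.6] open 0.139 grip 40.3
shift tool axes [0.0001 0.0004 0.022 ]
clock: 21.22
tool_pos: [0.5297, -0.2313, 0.1753]
eef_rot: [-0.258, 0.966, 0.0, 0.0]
contact_force: [-1.0, -0.1, -7.2]
opening: 0.138
finger_force: 40.3
```

```bash
python3 -m inch '-1 0 0 .001 0 0 0;-1 0 0 .001 0 0 0;-1 0 0 .001 0 0 0;-1 0 0 .001 0 0 0;-1 0 0 .001 0 0 0;-1 0 0 .001 0 0 0;-1 0 0 .001 0 0 0;-1 0 0 0 0 0 0'
python3 -m inch '-1 0 0 .001 0 0 0;-1 0 0 .001 0 0 0;-1 0 0 0 0 0 0'
```

```text
clock: 21.88
tool_pos: [0.5298, -0.2313, 0.1683]
eef_rot: [-0.258, 0.966, 0.0, 0.0]
contact_force: [-0.1, 0.1, -6.5]
opening: 0.138
finger_force: 40.3
clock: 22.13
tool_pos: [0.5298, -0.2313, 0.1663]
eef_rot: [-0.258, 0.966, 0.0, 0.0]
contact_force: [-0.9, 0.3, -7.2]
opening: 0.14
finger_force: 40.3
```

```bash
python3 -m inch '-1 0 0 .001 0 0 0;-1 0 0 0 0 0 0'
```

```text
clock: 22.3
tool_pos: [0.5298, -0.2313, 0.1654]
eef_rot: [-0.258, 0.966, 0.0, 0.0]
contact_force: [-0.1, -0.6, -7.7]
opening: 0.141
finger_force: 40.3
```

```bash
for i in 1; do python3 -m inch '-1 0 0 .001 0 0 0;-1 0 0 0 0 0 0'; done; python3 -m inch '-1 0 0 .001 0 0 0;-1 0 0 0 0 0 0' | grep -E 'pos|force'
```

```text
clock: 22.47
tool_pos: [0.5298, -0.2313, 0.1644]
eef_rot: [-0.258, 0.966, 0.0, 0.0]
contact_force: [-0.1, 0.5, -7.0]
opening: 0.14
finger_force: 40.3
tool_pos: [0.5298, -0.2313, 0.1634]
contact_force: [-0.5, -1.1, -6.9]
finger_force: 40.3
```

```bash
python3 -m inch '-1 0 0 .001 0 0 0;-1 0 0 0 0 0 0' | grep -E 'pos|force'
```

```text
tool_pos: [0.5298, -0.2313, 0.1623]
contact_force: [0.2, 0.2, -7.2]
finger_force: 40.3
```

```bash
python3 -m inch '-1 0 0 .001 0 0 0;-1 0 0 0 0 0 0' | grep -E 'pos|contact'
```

```text
tool_pos: [0.5298, -0.2313, 0.1615]
contact_force: [-0.7, -0.0, -7.0]
```

```bash
python3 -m inch '-1 0 0 .001 0 0 0;-1 0 0 0 0 0 0' | grep -E 'pos|contact'
```

```text
tool_pos: [0.53, -0.2314, 0.1614]
contact_force: [-2.9, -0.0, 2.9]
```

Contact: the load went from −7 to +3 N. I'll relax slightly, then release.

```bash
python3 -m inch '-1 0 0 -.0004 0 0 0;-1 0 0 0 0 0 0' | grep -E 'pos|contact'; python3 -m inch '.3 0 0 0 0 0 0;.6 0 0 0 0 0 0;1 0 0 0 0 0 0;1 0 0 0 0 0 0;1 0 0 0 0 0 0;1 0 0 0 0 0 0;1 0 0 0 0 0 0;1 0 0 0 0 0 0;1 0 0 0 0 0 0'
```

```text
tool_pos: [0.53, -0.2314, 0.1614]
contact_force: [-2.9, -0.0, 2.5]
clock: 24.05
tool_pos: [0.5299, -0.2313, 0.1609]
eef_rot: [-0.258, 0.966, 0.0, 0.0]
contact_force: [-0.8, -0.2, -0.1]
opening: 0.794
finger_force: 0.0
```

```bash
python3 -m inch '1 0 0 -.005 0 0 0;1 0 0 -.02 0 0 0;1 0 0 -.02 0 0 0;1 0 0 -.02 0 0 0;1 0 0 -.015 0 0 0;-1 0 .017 0 0 0 0;-1 0 .017 0 0 0 0;-1 0 0 0 0 0 0;-1 0 0 0 0 0 0;-1 0 0 0 0 0 0;-1 0 0 0 0 0 0;-1 0 0 0 0 0 0;-1 0 0 0 0 0 0;-1 0 0 0 0 0 0;-1 0 0 0 0 0 0;-1 0 0 0 0 0 0;-1 0 0 0 0 0 0;-1 0 0 0 0 0 0'
cat > grip2.py <<'E'
from h import *
psi=-1.047;f=np.array([np.cos(psi),np.sin(psi),0]);e=np.array([-f[1],f[0],0]);pot=np.array([.53,-.2313,.0095])
def look(nm):
    cm=camera_model(nm);im,d=snapshot(nm);P=cloud(cm,d);hsv=cv2.cvtColor(im,cv2.COLOR_RGB2HSV)
    m=(hsv[...,0]<12)&(hsv[...,1]>110)&(np.hypot(P[...,0]-pot[0],P[...,1]-pot[1])<.12)&(P[...,2]>.06)
    L=P[(abs(P[...,2]-.098)<.006)&(np.hypot(P[...,0]-pot[0],P[...,1]-pot[1])<.085)]
    if len(L):print("lid",len(L),L[:,2].mean().round(4),L[:,:2].min(0).round(3),L[:,:2].max(0).round(3))
    if m.sum():
        Q=P[m];q=np.median(Q,0);t=(Q-pot)@e;print(nm,m.sum(),q.round(4),"f",((q-pot)@f).round(4),"along",t.min().round(3),t.max().round(3),"angle",np.arctan2((q-pot)@f,q[2]-.0835).round(3))
    else:print(nm,"no grip seen")
    return im
E
python3 - <<'E'
from grip2 import *
need(pot-.0325*f+np.array([0,0,.162]),psi+np.pi/2*3,0)
im=look("wrist");look("side");look("top")
E
```

```text
clock: 25.55
tool_pos: [0.5129, -0.2018, 0.2409]
eef_rot: [-0.258, 0.966, 0.0, 0.0]
contact_force: [0.4, -0.1, -0.6]
opening: 0.04
finger_force: 0.0
clock 25.55 pos [ 0.5129 -0.2018  0.2409] force [ 0.4 -0.1 -0.6] open 0.040 grip 0.0
shift tool axes [-0.     -0.0016  0.0694]
turn [-0.0001  0.0008 -0.0023] shift after turn [-0.0001 -0.0016  0.0694]
lid 9761 0.0947 [ 0.461 -0.297] [ 0.594 -0.17 ]
wrist 1167 [ 0.5341 -0.2282  0.1738] f -0.0006 along -0.036 0.033 angle -0.007
lid 1438 0.0952 [ 0.464 -0.301] [ 0.597 -0.168]
side 120 [ 0.531  -0.2332  0.1738] f 0.0021 along -0.035 0.034 angle 0.024
lid 277 0.0965 [ 0.464 -0.286] [ 0.594 -0.168]
top 25 [ 0.4506 -0.2561  0.6467] f -0.0183 along -0.115 -0.023 angle -0.032
```

The pot stands level, with the lid centred at (.53,−.233) and the bail upright. Now I'll push the bail over sideways (tool −y).

```bash
python3 -m inch '-1 0 0 .024 0 0 0;-1 0 0 .024 0 0 0;-1 0 0 .0234 0 0 0;-1 0 -.004 0 0 0 0;-1 0 -.004 0 0 0 0;-1 0 -.0063 .0004 0 0 0;-1 0 -.0063 .0006 0 0 0;-1 0 -.0062 .0012 0 0 0;-1 0 -.0062 .0016 0 0 0;-1 0 -.006 .0022 0 0 0;-1 0 -.006 .0025 0 0 0;-1 0 -.0055 .003 0 0 0;-1 0 -.0055 .0033 0 0 0;-1 0 -.005 .004 0 0 0;-1 0 -.005 .004 0 0 0;-1 0 -.0044 .0046 0 0 0;-1 0 -.0043 .0048 0 0 0;-1 0 -.0036 .0052 0 0 0;-1 0 -.0035 .0053 0 0 0;-1 0 0 0 0 0 0'
python3 - <<'E'
from grip2 import *
need(pot+.0737*f+np.array([0,0,.2]))
im=look("wrist");look("side")
E
```

```text
clock: 27.37
tool_pos: [0.5533, -0.2735, 0.1254]
eef_rot: [-0.257, 0.966, 0.0, -0.0]
contact_force: [-0.1, -1.0, 0.2]
opening: 0.007
finger_force: 0.0
clock 27.37 pos [ 0.5533 -0.2735  0.1254] force [-0.1 -1.   0.2] open 0.007 grip 0.0
shift tool axes [-0.001  -0.0255 -0.0841]
lid 20632 0.0949 [ 0.464 -0.3  ] [ 0.587 -0.169]
wrist 7 [ 0.5539 -0.2953  0.1387] f 0.0674 along -0.013 -0.011 angle 0.885
lid 969 0.0952 [ 0.465 -0.3  ] [ 0.589 -0.168]
side 76 [ 0.5536 -0.3019  0.1385] f 0.073 along -0.035 0.034 angle 0.925
```

```bash
python3 -m inch '-1 0 .003 -.01 0 0 0;-1 0 0 -.03 0 0 0;-1 0 -.016 0 0 0 0;-1 0 -.017 0 0 0 0;-1 0 0 .005 0 0 0;-1 0 0 .005 0 0 0;-1 0 -.001 .004 0 0 0;-1 0 -.001 .004 0 0 0;-1 0 -.001 .004 0 0 0;-1 0 -.001 .004 0 0 0;-1 0 -.001 .004 0 0 0;-1 0 -.001 .004 0 0 0;-1 0 -.001 .004 0 0 0;-1 0 -.001 .004 0 0 0;-1 0 -.001 .004 0 0 0;-1 0 0 0 0 0 0'
python3 - <<'E'
from grip2 import *
need(pot+.088*f+np.array([0,0,.104]))
im=look("wrist");look("side")
E
```

```text
clock: 28.8
tool_pos: [0.5727, -0.3066, 0.1198]
eef_rot: [-0.258, 0.966, 0.0, -0.0]
contact_force: [-0.6, -0.4, 0.1]
opening: 0.0
finger_force: 0.0
clock 28.80 pos [ 0.5727 -0.3066  0.1198] force [-0.6 -0.4  0.1] open 0.000 grip 0.0
shift tool axes [-0.0007 -0.0014  0.0063]
lid 24439 0.0949 [ 0.464 -0.315] [ 0.572 -0.169]
wrist 18 [ 0.5928 -0.2949  0.1071] f 0.0865 along 0.004 0.028 angle 1.304
lid 1095 0.0952 [ 0.465 -0.315] [ 0.581 -0.171]
side 50 [ 0.5534 -0.3176  0.1061] f 0.0865 along -0.035 -0.009 angle 1.315
```

```bash
python3 -m inch '-1 0 0 .0015 0 0 0;-1 0 0 .0015 0 0 0;-1 0 0 .001 0 0 0;-1 0 0 .001 0 0 0;-1 0 0 0 0 0 0' | grep -E 'pos|contact';python3 -m inch '-1 0 0 .0007 0 0 0;-1 0 0 0 0 0 0' | grep -E 'pos|contact'
```

```text
tool_pos: [0.573, -0.3065, 0.1156]
contact_force: [-0.5, 1.2, -0.8]
tool_pos: [0.5731, -0.3065, 0.1151]
contact_force: [-0.9, -0.6, -0.4]
```

```bash
python3 -m inch '-1 0 0 .0007 0 0 0;-1 0 0 0 0 0 0' | grep -E 'pos|contact'
```

```text
tool_pos: [0.5731, -0.3065, 0.1143]
contact_force: [0.8, 0.4, 0.1]
```

```bash
python3 -m inch '-1 0 0 .0007 0 0 0;-1 0 0 0 0 0 0' | grep -E 'pos|contact'
```

```text
tool_pos: [0.5732, -0.3065, 0.114]
contact_force: [-0.9, 0.1, 1.8]
```

```bash
python3 -m inch '-1 0 0 .0007 0 0 0;-1 0 0 0 0 0 0' | grep -E 'pos|contact'
```

```text
tool_pos: [0.5734, -0.3066, 0.1138]
contact_force: [-1.6, 0.7, 6.4]
```

```bash
python3 -c "
from grip2 import *
look('side')"
```

```text
lid 1063 0.0952 [ 0.465 -0.313] [ 0.579 -0.175]
side 49 [ 0.5543 -0.3184  0.101 ] f 0.0876 along -0.036 -0.01 angle 1.373
```

The bail is at its stop: 6 N, with the tip height matching the expected value. I'll retreat and check.

```bash
python3 -m inch '-1 0 0 -.002 0 0 0;-1 0 0 -.01 0 0 0;-1 0 0 -.03 0 0 0;-1 0 0 -.04 0 0 0;-1 0 0 -.04 0 0 0;-1 0 .03 -.03 0 0 0;-1 0 .04 0 0 0 0;-1 0 .04 0 0 0 0;-1 0 .04 0 0 0 0;-1 0 .04 0 0 0 0;-1 0 0 0 0 0 0;-1 0 0 0 0 0 0'
python3 - <<'E'
from grip2 import *
im=look("side");look("top");look("wrist")
cv2.imwrite("pics/s9.png",im[...,::-1])
E
```

```text
clock: 31.03
tool_pos: [0.478, -0.1405, 0.2655]
eef_rot: [-0.26, 0.966, -0.0, 0.0]
contact_force: [0.4, -1.4, -0.4]
opening: 0.009
finger_force: 0.0
lid 1621 0.0951 [ 0.466 -0.313] [ 0.615 -0.169]
side 115 [ 0.5711 -0.309   0.1008] f 0.0879 along -0.035 0.033 angle 1.377
top no grip seen
lid 10247 0.0949 [ 0.463 -0.315] [ 0.615 -0.17 ]
wrist 887 [ 0.5669 -0.3064  0.1004] f 0.0835 along -0.037 0.033 angle 1.371
```

View pics/s9.png

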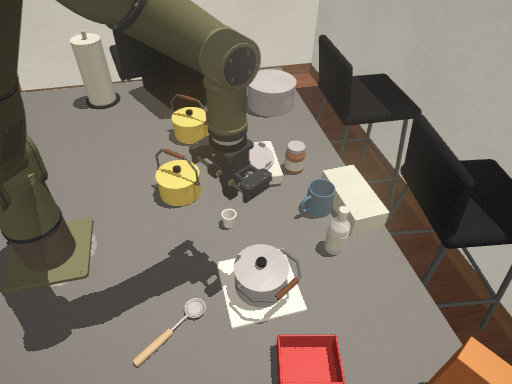

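The pot stands on the trivet at (262,270) with the bail folded down, its grip at (288,290). The bystanders look unmoved. I'll hand in.

```bash
python3 -c "
from plant import r
print(r.finish_job())"
```

```text
the job is handed in; nothing more can be done
None
```

I handed the job in at about 31 s: the pot stands upright near the centre of the trivet, set down with about 3 N of push, the bail is folded down to its stop, and the bystanders look unmoved in the last picture.

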